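# Park the spring plunger and pull out the spice tray

### The arm

A 6-joint arm with a two-finger parallel gripper is mounted at the origin on a cart in front of the work surface, level with it; the furniture and walls round the work are solid. World frame = base frame: x ahead of the robot, y to its left, z up, the work surface at z = 0. Lengths are in mm, angles in rad, forces in N, time in s.
With the tool pointing down it reaches from about 275 to 825 mm from the base axis. Payload 4.9 kg.
Tool frame: the origin (TCP) lies at the very end of the fingers, on their centre line; the grasp point (between the pads) lies 19 mm behind it; z points along the fingers, y is the line along which they close (so a half turn about z gives the same grasp; the last joint's range is limited). The gripper opens to 85 mm and grips with 20 to 120 N. Pads are 22 mm wide; open, the fingers measure 114 mm over their backs; the gripper's body (76 mm by 85 mm) begins 54 mm behind the grasp point. The pads swing forward as they close: fully open they stand 13 mm farther back than shut.
Start: joints at [1.026, 0.326, -0.193, 1.052, 0, 1.437], TCP at [219.635, 504.261, 231.281] pointing down, gripper open.
Joint ranges: [-2.65, 2.65], [-0.97, 1.79], [-1.3, 1.35], [-1.93, 2.1], [-1.47, 1.37], [-3.14, 3.14]. Speed limits (rad/s): [2.57, 2.57, 3.14, 3.14, 3.14, 3.14].

### API

Orientations are given as [roll, pitch, yaw] about the fixed x, y, z axes, in that order (R = Rz(yaw) Ry(pitch) Rx(roll)).
In Python, from bench import bot, solve_ik, imaging gives the robot as it stands. Calls block until the motion is done:
- bot.move_ptp(position, orientation): joint-space move of the TCP to a pose.
- bot.movel(position, rot=None, max_speed=150, threshold=None): straight line of the TCP; rot=None keeps the orientation; max_speed is the mean speed in mm/s. With threshold (N) it stops when the force on the tool has changed by that much, and returns True; else False.
- bot.move_j(angles): joint-space move.
- bot.grip(opening, effort=None): opening from 0.0 (shut) to 1.0 (fully open); effort is the grip in N (None keeps the last); returns when the fingers have stopped.
- bot.dwell(seconds).
- solve_ik(position, orientation): joint angles nearest the present ones, or None.
- bot.get_state(): the state.
- imaging.capture(name): name is "scene" or "top" or "wrist"; returns the picture (420x560x3 uint8, blue, green, red); there is no depth.
- imaging.camera_model(name): a dict with "K" (3x3 intrinsics, pixels), "position" and "rotation" of the camera in the world. Camera axes: x right, y up, looking along -z (the intrinsics and any distortion apply to the point x, -y, -z); pixel columns grow to the right and rows downward; lengths in mm; the calibration is good to about 2 mm. A picture is of the moment at which its call begins: read the wrist's pose just before it. camera_model takes no time and is no camera call; for the wrist camera it gives the pose at the moment of the call.
A pose or a line that the arm cannot do raises bot.IKError and nothing moves.
- bot.sign_off(): hands the job in; it is judged then, once.
The state is a dict: "t": time; "qpos": joint angles; "joint_velocities": joint speeds; "effort": joint torques, N m; "tcp_pos": TCP position; "orientation": TCP orientation; "contact_force": force on the tool from outside, world axes, zero at the start; "wrist_torque": the same for the moment, N m; "opening": opening from 0.0 (shut) to 1.0 (fully open); "gripper_force": force on a finger pad.
Only numpy, scipy, OpenCV 4.12 (cv2) and the standard library are available. Lean on these libraries where they do the work, as an engineer would, in place of code of your own. Each camera call takes 0.05 s, during which the arm holds its last target. There are 200 camera calls.

### The job

Unlock the pull-out spice tray: pull its red spring knob up, twist it clockwise (seen from above) as far as its stop and let it down into its rest notch so that it stays retracted by itself when let go. Then draw the tray out by its wire handle as far as it goes, leaving the jars standing in it. Be gentle with the lock: do not strain the knob against its stops or the tray against its bolt, and leave the things around it alone.

Things in the scene. Friction and masses are not known exactly. Their poses are not given: they have to be found in the camera images.
- caddy: fixed base of the pull-out tray, a grey plate 262 x 104 mm with aluminium side rails, screwed to the worktop; origin on the worktop, under the plate (plate from x = -120 to +142 mm). Its -x axis is the way the tray draws out; z up. The steel lock block (46 x 46 mm, top 60 mm above the worktop) stands at x = +105 mm, y = 0.
- plunger: the spring plunger on the lock block (bush, stem, bolt, cross pin, knob); origin on its vertical axis at the block's top, 60 mm above the worktop. Under the knob a cross pin lies in a deep slot of the block. Raised and turned clockwise it swings over the block to a brass notch ring: first a low tooth, then the rest notch, then a tall stop tooth that cannot be passed.
- knob_grip (a point): centre of the round red fluted knob, 38 mm in diameter and 28 mm high (underside 82 mm, top 110 mm, this point 96 mm above the worktop when the bolt is down). Fingers that reach more than 22 mm below this point meet the brass teeth of the notch ring beneath.
- lift (a joint): height of knob and bolt (m): 0 = bolt down in the tray. Spring and weight pull down, 6.5 N at 0 rising to 11 N at the upper stop, met at 0.019. The cross pin leaves its slot (knob can turn) above 0.010, passes the low tooth only above 0.016, and sits near 0.0127 in the rest notch (parked). Let go short of the tooth it drops to 0.010 on the bare block: not parked.
- knob (a joint): turn of the knob from its slot (rad), positive clockwise seen from above; turns with little friction (0.02 N m). The rest notch lies somewhere between 0.66 and 1.37, differently each time, with 0.05 of play to either side; the stop tooth is met 0.05 past its middle and is hard (about 20 N per mm at the pin, 16 mm from the axis; more than 25 N strains it), so feel for it.
- tray_handle (a point): middle of the tray's steel wire pull handle: a level bar 10 mm thick and 52 mm long across the tray (along the caddy's y), 72 mm above the worktop, 150 mm to -x of the caddy's origin when the tray is in; 30 mm in front of the tray. Nothing under the bar between its two uprights.
- tray (a joint): how far the tray is out (m): 0 = in, locked by the bolt (3 mm play at most), 0.085 = fully out against its end stop. It slides with 2 N of friction. The bolt clears the tray when lift exceeds about 0.006.
- jar0_mid (a point): centre of the front one of three loose spice jars (41 mm in diameter, 105 mm high) standing in the tray in a row; z is its upright axis; tops 118 mm above the worktop.
- jar1_mid (a point): centre of the middle one of three loose spice jars (41 mm in diameter, 105 mm high) standing in the tray in a row; z is its upright axis; tops 118 mm above the worktop.
- jar2_mid (a point): centre of the rear one of three loose spice jars (41 mm in diameter, 105 mm high) standing in the tray in a row; z is its upright axis; tops 118 mm above the worktop.
- mug: bystander: grey mug with a handle, 66 mm wide, 80 mm high; origin under its middle
- shaker: bystander: glass salt shaker, 44 mm in diameter, 90 mm high; origin under its middle
- tin_beans: bystander: low tin, 75 mm in diameter, 58 mm high; origin under its middle
- jam_jar: bystander: jam jar with a red lid, 60 mm in diameter, 95 mm high; origin under its middle
- tape_roll: bystander: roll of tape lying flat, 98 mm across, 25 mm high; origin under its middle
Mind the look-alikes: they are no part of the job. What is shaped like the part that bears jar1_mid but purple is not meant.

How it is judged:
By the outcome, as a careful person would: the job done as asked, in the order asked, and still so for the second after the job is handed in, with the robot touching nothing.
It also fails if it takes over 72 s, if anything falls off the work surface, if the arm or the gripper's body presses on something with over 40 N, if the wrist force passes 120 N, or if a joint passes its speed limit or range.

## Working session

There is one attempt and no reset: what is moved stays moved. The work goes in short steps, each a Python script; the robot and the scene stay as the last script left them, time stands still between calls to the robot, and variables do not carry over. Pictures are saved under pics/ and viewed, at most 10 in all, crops included, and the job is handed in when it is done.

```bash
mkdir -p pics; ls
python3 - <<'E'
from bench import bot, solve_ik, imaging
import cv2
for n in ("scene","top"):
    im=imaging.capture(n); cv2.imwrite(f"pics/{n}0.png",im)
    m=imaging.camera_model(n); print(n,{k:(v.tolist() if hasattr(v,'tolist') else v) for k,v in m.items()})
print(bot.get_state())
E
```

```text
pics
scene {'K': [[410.6161118551038, 0.0, 280.4470141858894], [0.0, 410.6161118551038, 205.33788904325823], [0.0, 0.0, 1.0]], 'position': [-158.8529247008866, -574.9901630087357, 658.5362050251715], 'rotation': [1.0263536664592483, 0.0235096223380995, -0.9357454709793109]}
top {'K': [[448.5977256009863, 0.0, 280.9823129647479], [0.0, 448.5977256009863, 204.25199382696528], [0.0, 0.0, 1.0]], 'position': [-221.17015710623468, -342.0456224783685, 1330.2005001676898], 'rotation': [0.6351730510089311, -0.002584923594636024, -1.1541254165041495]}
{'t': 0.1, 'qpos': array([ 1.02580327e+00,  3.26897474e-01, -1.93494979e-01,  1.05205011e+00,
       -2.53825384e-05,  1.43661845e+00]), 'joint_velocities': array([ 0.00047432, -0.00155577,  0.00280474, -0.00120309, -0.00032255,
       -0.00164427]), 'effort': array([ 9.39958627e-04, -4.44238472e+01,  2.63038427e+01,  7.89249607e-03,
       -7.24172355e-05,  4.44181609e-06]), 'tcp_pos': array([219.34350234, 503.76847151, 230.56087293]), 'orientation': array([-3.13995781e+00, -1.95072387e-04,  2.73077733e+00]), 'contact_force': array([ 0.29369107, -0.55650923, -0.94874864]), 'wrist_torque': array([-0.00970188, -0.02490102, -0.0123081 ]), 'gripper_force': 0.0, 'opening': 1.0022284039321585}
```

View pics/scene0.png

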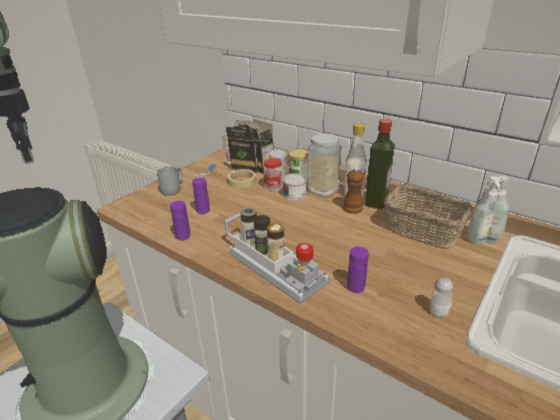

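View pics/top0.png

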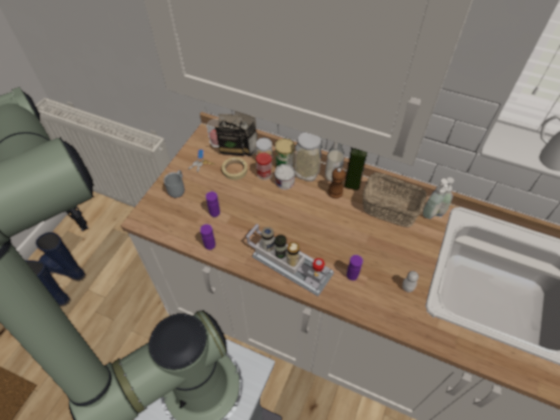

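The scene view shows the caddy with three jars at about (248,222), (262,232) and (276,240). The red knob is at (305,252) and the wire handle at (234,224). The purple cylinders at (180,220), (201,196) and (358,270) are look-alikes and not meant. The red-lidded jar at (273,172) is the jam jar, not the knob. I'll confirm with one enlarged crop.

```bash
cat > h.py <<'E'
from bench import bot, solve_ik, imaging
import cv2, numpy as np
from scipy.spatial.transform import Rotation as R
def model(n):
    m=imaging.camera_model(n); return np.array(m["K"]),np.array(m["position"]),R.from_euler('xyz',m["rotation"]).as_matrix()
def ray(m,px,z):
    K,p,r=m; d=np.linalg.solve(K,[px[0],px[1],1.]); d=r@(d*[1,-1,-1]); return p+d*(z-p[2])/d[2]
def proj(m,X):
    K,p,r=m; c=r.T@(np.asarray(X,float)-p); c=c*[1,-1,-1]; q=K@c; return q[:2]/q[2]
E
python3 - <<'E'
from h import *
im=cv2.imread("pics/scene0.png"); c=im[195:300,210:350]; cv2.imwrite("pics/crop0.png",cv2.resize(c,None,fx=5,fy=5,interpolation=cv2.INTER_CUBIC))
for n in ("scene","top"):
    im=cv2.imread(f"pics/{n}0.png").astype(int); b,g,r=im[...,0],im[...,1],im[...,2]
    k=((r>150)&(g<60)&(b<60)).astype(np.uint8)
    N,_,s,ce=cv2.connectedComponentsWithStats(k)
    for i in range(1,N):
        if s[i,4]>15: print(n,s[i],ce[i],ray(model(n),ce[i],100))
E
```

```text
scene [297 244  16  17 133] [305.51879699 252.5112782 ] [ 445.70672338 -181.81320963  100.        ]
top [314 262  10   6  25] [319.24 265.24] [ 442.86091009 -181.21307131  100.        ]
```

View pics/crop0.png

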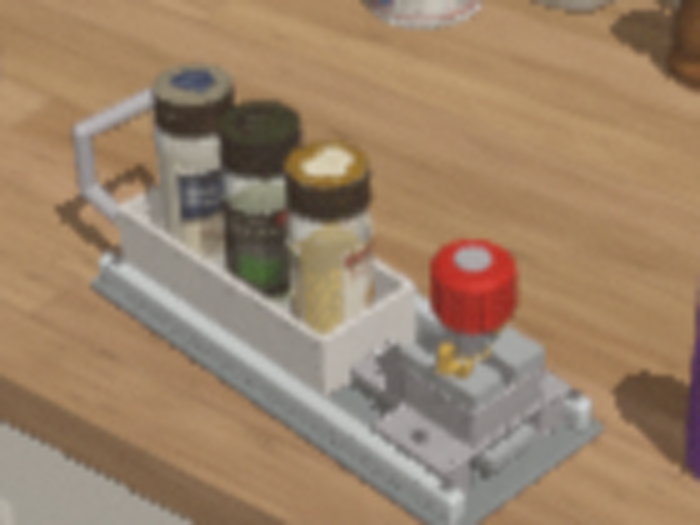

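The crop confirms the caddy: the red knob on its steel block is at full-picture pixel (305,252), and the handle bar runs from (225.6,221.4) to (241,213.5). The plate corners are near (229,252), (302,299) and (330,280).

Run:
```python
from h import *
m=model("scene"); f=lambda u,v,z: ray(m,(210+u/5,195+v/5),z)
print("handle ends",f(80,132,72),f(153,93,72))
a,b,c=f(93,287,4),f(460,520,4),f(600,427,4); print(a,b,c,np.linalg.norm(a-b),np.linalg.norm(b-c))
for u,v in ((195,78),(258,112),(328,158)): print("jar top",f(u,v,118))
d=b-a; print("yaw +x from a-b",np.arctan2(d[1],d[0]))
k=f(473,258,110); print("knob top",k)
q=[f(u,v,118)[:2] for u,v in ((195,78),(258,112),(328,158))]
d=q[2]-q[0]; print("yaw jars",np.arctan2(d[1],d[0]), np.linalg.norm(d))
d=k[:2]-q[0];print(np.arctan2(d[1],d[0]))
```

```text
handle ends [468.21106197  80.51050207  72.        ] [518.53588396  74.05130534  72.        ]
[436.44811367  50.35360478   4.        ] [ 404.59339896 -200.45917958    4.        ] [ 493.38601105 -220.2291315     4.        ] 252.82756109915886 90.96691134972028
jar top [487.90176434  14.98824072 118.        ]
jar top [481.20525462 -30.66300151 118.        ]
jar top [468.67166616 -82.68033317 118.        ]
yaw +x from a-b -1.6971259156286291
knob top [ 451.40818306 -175.53210655  110.        ]
yaw jars -1.765201029054904 99.54369393247538
-1.7600508482252972
```

Run:
```python
from h import *
s=bot.get_state(); K,p,r=model("wrist"); T=R.from_euler('xyz',s["orientation"]).as_matrix()
print("cam in tool",T.T@(p-s["tcp_pos"]),"view dir in tool",T.T@(-r[:,2]),"cam up",T.T@r[:,1])
for y in np.arange(-3.1,3.2,.4):
    q=[solve_ik([446,-180,z],[np.pi,0,y]) for z in (80,)]
    q2=solve_ik([493,77,57],[np.pi,0,y])
    print(round(y,2),[None if a is None else np.round(a,2).tolist() for a in q+[q2]])
```

```text
cam in tool [  80.34539543   -0.56552953 -142.60305146] view dir in tool [-3.12339070e-01  9.01404680e-05  9.49970682e-01] cam up [0.94997004 0.00119468 0.31233875]
-3.1 [[-0.54, 0.37, -0.57, 0.63, 0.0, -0.58], [0.01, 0.43, -0.55, 0.59, 0.0, -0.03]]
-2.7 [[-0.54, 0.37, -0.57, 0.63, 0.0, -0.98], [0.01, 0.43, -0.55, 0.59, 0.0, -0.43]]
-2.3 [[-0.54, 0.37, -0.57, 0.63, 0.0, -1.38], [0.01, 0.43, -0.55, 0.59, 0.0, -0.83]]
-1.9 [[-0.54, 0.37, -0.57, 0.63, 0.0, -1.78], [0.01, 0.43, -0.55, 0.59, 0.0, -1.23]]
-1.5 [[-0.54, 0.37, -0.57, 0.63, 0.0, -2.18], [0.01, 0.43, -0.55, 0.59, 0.0, -1.63]]
-1.1 [[-0.54, 0.37, -0.57, 0.63, 0.0, -2.58], [0.01, 0.43, -0.55, 0.59, 0.0, -2.03]]
-0.7 [[-0.54, 0.37, -0.57, 0.63, 0.0, -2.98], [0.01, 0.43, -0.55, 0.59, 0.0, -2.43]]
-0.3 [[-0.54, 0.37, -0.57, 0.63, 0.0, 2.9], [0.01, 0.43, -0.55, 0.59, 0.0, -2.83]]
0.1 [[-0.54, 0.37, -0.57, 0.63, 0.0, 2.5], [0.01, 0.43, -0.55, 0.59, 0.0, 3.05]]
0.5 [[-0.54, 0.37, -0.57, 0.63, 0.0, 2.1], [0.01, 0.43, -0.55, 0.59, 0.0, 2.65]]
0.9 [[-0.54, 0.37, -0.57, 0.63, 0.0, 1.7], [0.01, 0.43, -0.55, 0.59, 0.0, 2.25]]
1.3 [[-0.54, 0.37, -0.57, 0.63, 0.0, 1.3], [0.01, 0.43, -0.55, 0.59, 0.0, 1.85]]
1.7 [[-0.54, 0.37, -0.57, 0.63, 0.0, 0.9], [0.01, 0.43, -0.55, 0.59, 0.0, 1.45]]
2.1 [[-0.54, 0.37, -0.57, 0.63, 0.0, 0.5], [0.01, 0.43, -0.55, 0.59, 0.0, 1.05]]
2.5 [[-0.54, 0.37, -0.57, 0.63, 0.0, 0.1], [0.01, 0.43, -0.55, 0.59, 0.0, 0.65]]
2.9 [[-0.54, 0.37, -0.57, 0.63, 0.0, -0.3], [0.01, 0.43, -0.55, 0.59, 0.0, 0.25]]
```

Run:
```python
from h import *
bot.grip(0.75,40)
bot.move_ptp([447,-179,205],[np.pi,0,2.096])
bot.dwell(0.2)
s=bot.get_state(); print(s["t"],s["tcp_pos"],s["opening"],s["contact_force"],s["wrist_torque"])
m=model("wrist"); im=imaging.capture("wrist"); cv2.imwrite("pics/w1.png",im); np.savez("w1.npz",K=m[0],p=m[1],r=m[2])
im=im.astype(int); b,g,r=im[...,0],im[...,1],im[...,2]
k=((r>120)&(g<70)&(b<70)).astype(np.uint8)
N,_,st,ce=cv2.connectedComponentsWithStats(k)
for i in range(1,N):
    if st[i,4]>100: print(st[i],ce[i],ray(m,ce[i],105))
print("tcp axis proj at z=110,80:",proj(m,[*s["tcp_pos"][:2],110]))
```

```text
3.2 [ 447.21516717 -178.51821478  205.00952548] 0.7539889470605157 [-0.41515018  0.1810604   0.50444067] [0.05624712 0.02067909 0.0029188 ]
[ 254  184   46   46 1180] [275.94067797 207.45508475] [ 444.8120881  -177.60913654  105.        ]
tcp axis proj at z=110,80: [278.02536409 211.89596467]
```

View pics/w1.png

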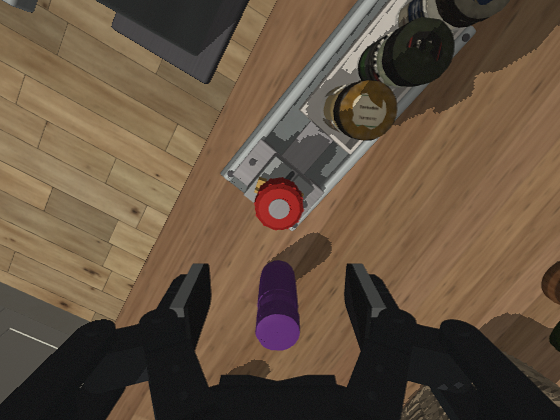

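The wrist view shows the knob top (grey disc) at (279,209), with the rear jar at (365,108) beyond it. The purple decoy at (279,330) is clear of the fingers' path. Next I compute the knob centre and the caddy direction, and then go down and grip.

Run:
```python
from h import *
d=np.load("w1.npz"); m=(d["K"],d["p"],d["r"])
im=cv2.imread("pics/w1.png").astype(int); sub=im[184:232,254:302]
g=(sub.max(2)-sub.min(2)<40)&(sub.mean(2)>100); g=g.astype(np.uint8)
N,_,st,ce=cv2.connectedComponentsWithStats(g)
for i in range(1,N):
    if st[i,4]>30: c=ce[i]+[254,184]; print(st[i],c,ray(m,c,110))
# knob: project a circle r=19 top z=110 to compare
c=ray(m,(279,209),110)
for a in np.arange(0,6.3,np.pi/2): print(proj(m,c+19*np.array([np.cos(a),np.sin(a),0])))
print("purple",ray(m,(279,332),105))
a,b=ray(m,(228,175),18),ray(m,(372,0),18); e=a-b; print("yaw",np.arctan2(e[1],e[0]))
print("jars", ray(m,(366,107),118),ray(m,(421,50),118))
```

```text
[ 15  15  21  20 319] [278.68965517 208.45454545] [ 446.25600168 -175.84804771  110.        ]
[300.1021225  220.63072724]
[291.67913244 188.25575514]
[257.38898147 197.08878767]
[266.83075477 228.91002177]
[300.1021225  220.63072724]
purple [ 505.86973368 -277.82198853  105.        ]
yaw -1.7538740586556927
jars [459.71049098 -81.9808729  118.        ] [470.17061052 -35.68379996 118.        ]
```

```bash
cat >> h.py <<'E'
def down(x,y,z,yaw,v=60,th=None):
    return bot.movel([x,y,z],[np.pi,0,yaw],max_speed=v,threshold=th)
def show(l=""):
    s=bot.get_state(); print(l,round(s["t"],2),np.round(s["tcp_pos"],2),"F",np.round(s["contact_force"],2),"M",np.round(s["wrist_torque"],3),"op",round(s["opening"],3),"g",round(s["gripper_force"],1)); return s
E
python3 - <<'E'
from h import *
x,y=446.3,-176
yaw=0.525
bot.move_ptp([x,y,140],[np.pi,0,yaw])
print(down(x,y,79,yaw,50,8)); bot.dwell(.2); show("down")
bot.grip(0.0,25); bot.dwell(.3); show("grip")
E
```

```text
False
down 6.22 [ 446.44 -176.09   79.24] F [-0.07 -0.31 -0.45] M [ 0.017 -0.006  0.038] op 0.747 g 0.0
grip 6.87 [ 446.22 -175.76   79.24] F [-1.86  1.5   5.06] M [ 0.348  0.287 -0.051] op 0.434 g 25.0
```

Run:
```python
from h import *
x,y=446.1,-175.6
bot.grip(0.7); bot.movel([x,y,82],[np.pi,0,2.096],max_speed=100) if False else None
s=bot.get_state(); q=solve_ik([x,y,79],[np.pi,0,2.096]); bot.move_j(q); bot.dwell(.2); show("rot")
bot.grip(0.0,25); bot.dwell(.3); show("grip")
```

```text
rot 8.82 [ 446.1  -175.59   78.99] F [ 0.74 -0.08  0.6 ] M [ 0.041  0.012 -0.032] op 0.693 g 0.0
grip 9.43 [ 446.45 -175.46   79.19] F [1.04 2.62 2.66] M [ 0.472 -0.26  -0.032] op 0.43 g 25.0
```

Run:
```python
from h import *
x,y=446.5,-175.35
down(x,y,79.1,2.096,10); bot.grip(0.0,50); bot.dwell(.3); s=show("grip")
z0=s["tcp_pos"][2]
for dz in (4,8,12,15,17.3):
    down(x,y,z0+dz,2.096,30); bot.dwell(.15); show(dz)
```

```text
grip 10.2 [ 446.51 -175.47   79.28] F [0.72 1.18 4.58] M [ 0.3    0.036 -0.044] op 0.425 g 49.3
4 10.64 [ 446.4  -175.34   82.89] F [ 2.92 -0.32 -7.21] M [-0.073 -0.639 -0.023] op 0.427 g 50.8
8 11.07 [ 446.38 -175.36   87.25] F [ 3.26 -0.23 -8.33] M [-0.133 -0.557 -0.043] op 0.426 g 50.9
12 11.51 [ 446.42 -175.32   91.25] F [ 3.08 -0.05 -9.49] M [-0.116 -0.595 -0.002] op 0.426 g 51.0
15 11.91 [ 446.39 -175.3    94.24] F [  2.72   0.37 -10.24] M [-0.121 -0.503  0.03 ] op 0.424 g 51.1
17.3 12.31 [ 446.39 -175.3    96.54] F [ 2.94 -1.12 -9.52] M [-0.175 -0.542 -0.027] op 0.425 g 51.1
```

```bash
cat >> h.py <<'E'
X,Y,Z=446.5,-175.35,96.6
def twist(th,z=Z):
    bot.move_j(solve_ik([X,Y,z],[np.pi,0,2.096-th]))
def meas(n=4):
    a=[]
    for _ in range(n): bot.dwell(.02); a.append(bot.get_state())
    f=lambda k:np.mean([s[k] for s in a],0)
    o=a[-1]["orientation"]; 
    return a[-1]["t"],2.096-o[2],f("tcp_pos"),f("contact_force"),f("wrist_torque")
E
python3 - <<'E'
from h import *
for th in (0,.1,.2,.3,.4,.5,.55,.6):
    twist(th); t,a,p,F,M=meas(); print(th,round(t,2),round(a,3),np.round(p,2),np.round(F,1),np.round(M,3))
    if abs(M[2])>0.15: break
E
```

```text
0 12.62 0.0 [ 446.39 -175.33   96.54] [  2.5  -0.9 -10.8] [-0.155 -0.515  0.006]
0.1 12.94 0.098 [ 446.41 -175.31   96.55] [  2.7  -0.5 -10.2] [-0.16  -0.498 -0.021]
0.2 13.26 0.197 [ 446.42 -175.31   96.55] [  2.5  -1.1 -10.7] [-0.143 -0.472  0.003]
0.3 13.57 0.297 [ 446.43 -175.31   96.56] [  2.2  -0.5 -10.8] [-0.169 -0.448 -0.018]
0.4 13.89 0.397 [ 446.43 -175.3    96.56] [  1.9  -0.7 -10.7] [-0.152 -0.414 -0.006]
0.5 14.21 0.497 [ 446.44 -175.3    96.57] [  2.2  -0.4 -10.4] [-0.09  -0.429 -0.017]
0.55 14.53 0.548 [ 446.44 -175.31   96.58] [  2.1  -0.4 -10.5] [-0.085 -0.416 -0.013]
0.6 14.84 0.598 [ 446.46 -175.32   96.58] [  1.9  -0.3 -11.1] [-0.062 -0.379 -0.02 ]
```

Run:
```python
from h import *
for th in np.arange(.62,1.46,.02):
    twist(th); t,a,p,F,M=meas()
    if abs(M[2]+.01)>0.04 or round(th*100)%10==0: print(round(th,2),round(t,2),round(a,3),np.round(p,2),np.round(F,1),np.round(M,3))
    if abs(M[2]+.01)>0.09: break
```

```text
0.66 15.79 0.66 [ 446.45 -175.32   96.58] [  1.8  -0.4 -10.8] [-0.021 -0.321 -0.05 ]
0.7 16.43 0.7 [ 446.46 -175.31   96.58] [  1.8  -0.2 -10.7] [ 0.004 -0.308 -0.03 ]
0.8 18.01 0.8 [ 446.45 -175.32   96.57] [  0.8   0.5 -10.9] [ 0.084 -0.222 -0.038]
0.9 19.59 0.9 [ 446.47 -175.32   96.59] [  1.1   0.1 -11. ] [ 0.133 -0.162 -0.014]
1.0 21.18 1.0 [ 446.49 -175.33   96.6 ] [  0.8   0.6 -10.8] [ 0.158 -0.163 -0.016]
1.1 22.76 1.1 [ 446.5  -175.34   96.59] [  1.    1.5 -10.9] [ 0.268 -0.121 -0.017]
1.2 24.34 1.2 [ 446.49 -175.33   96.59] [  0.7   0.8 -10.7] [ 0.284 -0.146 -0.021]
1.3 25.93 1.299 [ 446.5  -175.33   96.61] [  0.9   1.3 -10.9] [ 0.322 -0.133  0.193]
```

Run:
```python
from h import *
twist(1.218); t,a,p,F,M=meas(); print(round(t,2),round(a,3),np.round(F,1),np.round(M,3))
for z in (95.5,94.5,93.5,93,92.5,92,91.5):
    twist(1.218,z); t,a,p,F,M=meas(); print(z,round(t,2),np.round(p,2),np.round(F,1),np.round(M,3))
    if F[2]>-5: break
```

```text
26.24 1.22 [  0.7   1.5 -11.1] [ 0.318 -0.111  0.008]
95.5 26.56 [ 446.48 -175.35   95.46] [  0.5   1.7 -10.5] [ 0.356 -0.089 -0.031]
94.5 26.88 [ 446.49 -175.34   94.47] [  0.6   1.7 -10.2] [ 0.381 -0.082 -0.054]
93.5 27.19 [ 446.5  -175.34   93.47] [  0.9   1.9 -10.2] [ 0.386 -0.062 -0.054]
93 27.51 [ 446.5  -175.34   92.98] [  0.3   1.5 -10.1] [ 0.41  -0.064 -0.012]
92.5 27.82 [ 446.5  -175.35   92.48] [ 0.6  1.7 -9.8] [ 0.41  -0.042 -0.03 ]
92 28.14 [ 446.53 -175.36   92.24] [-0.7  2.1 -4.9] [ 0.551  0.232 -0.001]
```

Run:
```python
from h import *
twist(1.218,91.8); bot.dwell(.1); show()
bot.grip(0.75); bot.dwell(.2); show("open")
bot.movel([X,Y,150],max_speed=120)
m=model("wrist"); cv2.imwrite("pics/w2.png",imaging.capture("wrist"))
bot.move_ptp([491.8,75.5,180],[np.pi,0,2.96]); bot.grip(0.4); bot.dwell(.2); s=show("handle")
m=model("wrist"); im=imaging.capture("wrist"); sc=imaging.capture("scene")
np.savez("w3.npz",K=m[0],p=m[1],r=m[2]); cv2.imwrite("pics/w3r.png",im)
crop=cv2.resize(sc[225:300,250:350],(560,420),interpolation=cv2.INTER_CUBIC)
print(proj(m,[491.8,75.5,72])); cv2.imwrite("pics/w3.png",np.vstack([im,crop]) if False else im); cv2.imwrite("pics/sc3.png",crop)
```

```text
28.49 [ 446.54 -175.34   92.05] F [-1.77  2.89 -1.19] M [0.761 0.504 0.03 ] op 0.428 g 52.2
open 29.07 [ 446.63 -175.5    91.88] F [-0.24  0.26  0.49] M [ 0.041 -0.056  0.027] op 0.745 g 0.0
handle 31.74 [491.82  75.41 180.03] F [ 0.05 -0.11  0.21] M [-0.034  0.048 -0.017] op 0.401 g 0.0
[277.99397573 207.22966648]
```

View pics/w3.png

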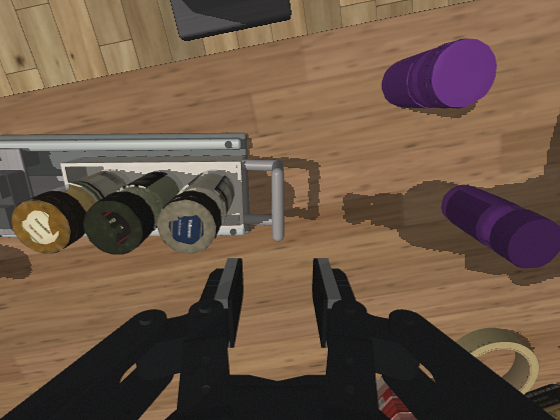

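View pics/sc3.png

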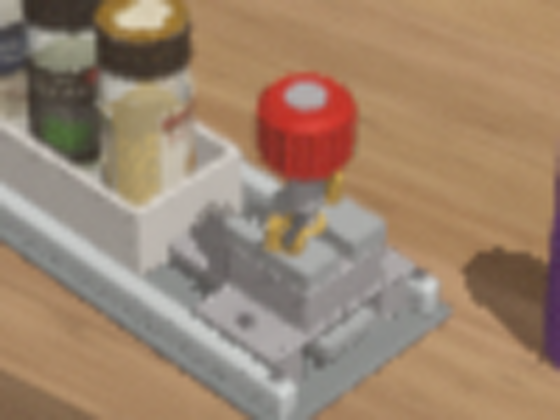

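The wrist view shows the handle bar from (278,163) to (278,240). The scene crop shows the knob standing raised with its pin in the brass ring, so it is parked. A purple jar stands ahead in the pull direction at about (450,200), so I check its clearance.

Run:
```python
from h import *
d=np.load("w3.npz"); m=(d["K"],d["p"],d["r"])
print("bar",ray(m,(278,163),72),ray(m,(278,240),72),ray(m,(278,201.5),72))
im=cv2.imread("pics/w3.png"); 
u=np.array([-0.178,-0.984]); v=np.array([-u[1],u[0]])
o=ray(m,(278,201.5),72)[:2]
for n,px,z in (("p1 top",(520,240),105),("p1 basL",(444,197),0),("p2 top",(462,73),105),("p2 baseL",(384,92),0),("p1 top z120",(520,240),120)):
    w=ray(m,px,z)[:2]; print(n,w,"ahead",-(w-o)@u,"side",(w-o)@v)
s=model("scene"); a=ray(s,(180,206),105)
print("scene p tops",a,ray(s,(200.5,182),105),"base",ray(s,(182,237),0),ray(s,(203,211),0))
im=imaging.capture("scene").astype(int); k=((im[...,2]>150)&(im[...,1]<60)&(im[...,0]<60)); k[:,:290]=0; k[:200]=0
vv,uu=np.nonzero(k); print("red",uu.mean(),vv.mean(), proj(s,[446.4,-175.4,96]),proj(s,[446.4,-175.4,108.7]))
```

```text
bar [456.38372566  82.0284252   72.        ] [520.1522945   70.28263954  72.        ] [487.03546397  76.38255993  72.        ]
p1 top [538.02751513 245.93345558] ahead 175.91466642768216 side 19.99611891946897
p1 basL [534.83657591 241.97880696] ahead 171.4553050055535 side 17.56016218076182
p2 top [416.22620139 205.23230696] ahead 114.18410234084703 side -92.61156934643631
p2 baseL [421.41640269 189.32441995] ahead 99.45459735563735 side -84.67280738095326
p1 top z120 [529.3786585  235.14728408] ahead 163.76157719295404 side 13.405582517421083
scene p tops [418.64819613 194.42176308 105.        ] [544.45869289 247.65061012 105.        ] base [417.73393733 208.46487967   0.        ] [547.95491703 258.95062764   0.        ]
red 305.22297297297297 248.6689189189189 [303.25727783 252.77440882] [303.2876088  248.18539501]
```

Run:
```python
from h import *
def disc(f,cx):
    im=cv2.imread(f).astype(int); r=((im[...,2]>100)&(im[...,1]<70)&(im[...,0]<70)).astype(np.uint8)
    N,_,st,ce=cv2.connectedComponentsWithStats(r); i=max(range(1,N),key=lambda i:st[i,4] if abs(ce[i][0]-278)<60 else 0)
    x,y,w,h=st[i,:4]; sub=im[y:y+h,x:x+w]; g=((sub.max(2)-sub.min(2)<40)&(sub.mean(2)>100)).astype(np.uint8)
    N,_,s2,c2=cv2.connectedComponentsWithStats(g); j=max(range(1,N),key=lambda j:s2[j,4] if np.linalg.norm(c2[j]-[w/2,h/2])<w/4 else 0)
    return st[i],c2[j]+[x,y],s2[j]
d=np.load("w1.npz"); m1=(d["K"],d["p"],d["r"]); A=disc("pics/w1.png",0); B=disc("pics/w2.png",0); print(A,B)
# camera pose for w2 from tool-fixed transform of w1
def T(p,y): return np.array(p),R.from_euler('xyz',[np.pi,0,y]).as_matrix()
p1,R1=T([447.1,-178.7,205],2.096); p2,R2=T([446.5,-175.35,150],2.096-1.218)
m2=(m1[0],p2+R2@R1.T@(m1[1]-p1),R2@R1.T@m1[2])
print("w1 offset",A[1]-proj(m1,[446.4,-175.4,110]))
for L in (9,10,11,12,12.7,13.5,16): print(L,B[1]-proj(m2,[446.4,-175.4,110+L]), ray(m2,B[1],110+L)[:2])
a1=A[2][4]**.5*(m1[1][2]-110); 
print("height from disc size", m2[1][2]-a1/B[2][4]**.5)
a=cv2.imread("pics/scene0.png"); b=imaging.capture("scene")
up=lambda i:cv2.resize(i,None,fx=10,fy=10,interpolation=cv2.INTER_CUBIC)
t=up(a[243:262,296:316]); s=up(b[232:268,290:322]); q=cv2.matchTemplate(s,t,cv2.TM_CCOEFF_NORMED); _,v,_,l=cv2.minMaxLoc(q)
print("shift px",l[0]/10-6,l[1]/10-11,v)
```

```text
(array([ 254,  183,   50,   47, 1404], dtype=int32), array([278.68965517, 208.45454545]), array([ 15,  16,  21,  20, 319], dtype=int32)) (array([ 245,  215,   66,   62, 2416], dtype=int32), array([277.95479204, 250.19168174]), array([ 19,  23,  28,  26, 553], dtype=int32))
w1 offset [-0.45500032  0.39052741]
9 [0.0592283  3.03897649] [ 445.18212576 -176.92315699]
10 [0.05558055 2.31323608] [ 445.48230032 -176.55751185]
11 [0.05189594 1.5801626 ] [ 445.78247488 -176.1918667 ]
12 [0.04817391 0.83964434] [ 446.08264944 -175.82622155]
12.7 [0.04554592 0.31679096] [ 446.29277163 -175.57026994]
13.5 [ 0.04251945 -0.28534202] [ 446.53291128 -175.27775383]
16 [ 0.03289997 -2.19919178] [ 447.28334768 -174.36364095]
height from disc size 112.13928737007157
shift px 0.0 -4.6 0.9406648278236389
```

Two independent views agree on 12.7 mm of lift (scene shift 4.6 px; wrist residual best at 12.7), so the knob is parked. Now I draw the tray out.

Run:
```python
from h import *
yaw=-1.752+np.pi*1.5; u=np.array([np.cos(-1.752),np.sin(-1.752),0]); h=np.array([488.5,76.2,57])
bot.movel(h+[0,0,70],[np.pi,0,yaw],max_speed=120)
print(bot.movel(h,max_speed=60,threshold=8)); show("down")
bot.grip(0.0,35); bot.dwell(.2); s=show("grip")
g=s["tcp_pos"].copy(); g[2]=57
print(bot.movel(g-u*78,max_speed=35,threshold=12)); show("78")
print(bot.movel(g-u*89,max_speed=10,threshold=7)); s=show("end"); print("out",-(s["tcp_pos"]-g)@u)
```

```text
True
down 33.41 [489.61  76.24  71.77] F [-0.87  2.22 11.57] M [-0.2    0.274 -0.05 ] op 0.404 g 5.1
grip 33.97 [489.86  76.08  72.17] F [-0.6   0.42 12.47] M [-0.161  0.106  0.052] op 0.089 g 35.7
True
78 34.56 [490.83  81.32  72.29] F [-1.54  0.81  7.28] M [0.122 0.301 0.018] op 0.085 g 35.4
True
end 36.17 [491.28  83.88  72.32] F [-0.26 -0.17  4.93] M [-0.049  0.219  0.03 ] op 0.09 g 35.1
out 7.929806047864001
```

Run:
```python
from h import *
a=imaging.capture("wrist"); b=imaging.capture("scene")
c=cv2.resize(b[190:295,215:355],(560,420),interpolation=cv2.INTER_CUBIC)
cv2.imwrite("pics/m4.png",cv2.resize(np.hstack([a[100:],c[:320]]),(800,229)) if False else cv2.resize(np.vstack([a[60:400],c]),None,fx=.78,fy=.78))
```

```text
(no output)
```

View pics/m4.png

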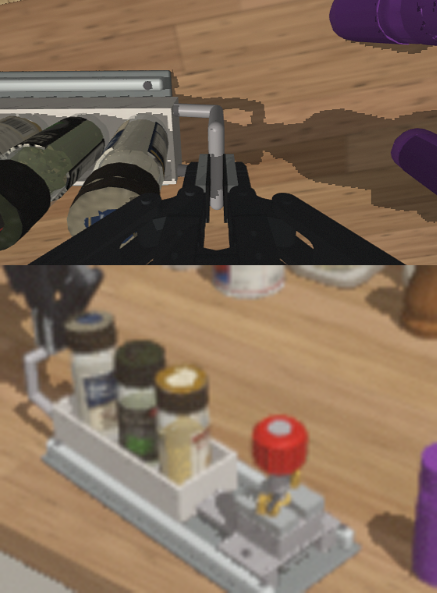

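The fingers hold the bar near their tips at z≈72, and jar0 still stands upright. The descent stopped early because the open finger knuckles probably met jar0's lid. The bar is held, so I continue the pull level.

Run:
```python
from h import *
u=np.array([np.cos(-1.752),np.sin(-1.752),0]); s=show()
p0=s["tcp_pos"].copy(); p0[2]=72.5
bot.movel(p0,max_speed=10); show("relieved")
for d in (10,40,70):
    r=bot.movel(p0-u*d,max_speed=35,threshold=12); s=show(f"{d} {r}")
    print("moved",-(s["tcp_pos"]-p0)@u)
    if r or s["opening"]<.06: break
```

```text
36.27 [491.3   83.87  72.32] F [-0.96 -1.    5.22] M [-0.061  0.196  0.075] op 0.088 g 35.1
relieved 36.52 [491.27  83.85  72.34] F [-1.25  0.75  5.21] M [-0.058  0.275  0.088] op 0.086 g 34.9
10 False 36.95 [493.09  94.52  72.38] F [0.01 1.42 3.09] M [0.225 0.191 0.088] op 0.088 g 34.9
moved 10.795834813021632
40 False 37.96 [498.25 123.83  72.38] F [-1.88  0.91  1.5 ] M [0.267 0.569 0.038] op 0.089 g 34.8
moved 40.56216039298006
70 False 38.97 [503.53 153.64  72.39] F [-5.14  0.66  1.26] M [7.000e-02 1.071e+00 1.000e-03] op 0.088 g 34.9
moved 70.83602210391268
```

Run:
```python
from h import *
u=np.array([np.cos(-1.752),np.sin(-1.752),0]); s=bot.get_state(); p=s["tcp_pos"].copy()
p[0]-=1.2
bot.movel(p,max_speed=10); show("relax")
r=bot.movel(p-u*14,max_speed=12,threshold=9); s=show(r); print("moved",-(s["tcp_pos"]-p)@u)
bot.dwell(.2); show()
b=imaging.capture("scene"); c=cv2.resize(b[190:295,195:335],(700,525),interpolation=cv2.INTER_CUBIC); cv2.imwrite("pics/s5.png",c)
```

```text
relax 39.3 [503.39 153.69  72.47] F [ 0.18 -1.14 -2.19] M [-0.264 -0.101  0.048] op 0.09 g 34.4
True 40.02 [504.45 159.73  72.34] F [-0.29 -0.87  3.82] M [-0.077 -0.017  0.053] op 0.089 g 35.0
moved 6.372016514472366
 40.23 [504.44 159.71  72.27] F [-1.13  1.33  5.5 ] M [0.135 0.123 0.054] op 0.085 g 35.2
```

View pics/s5.png

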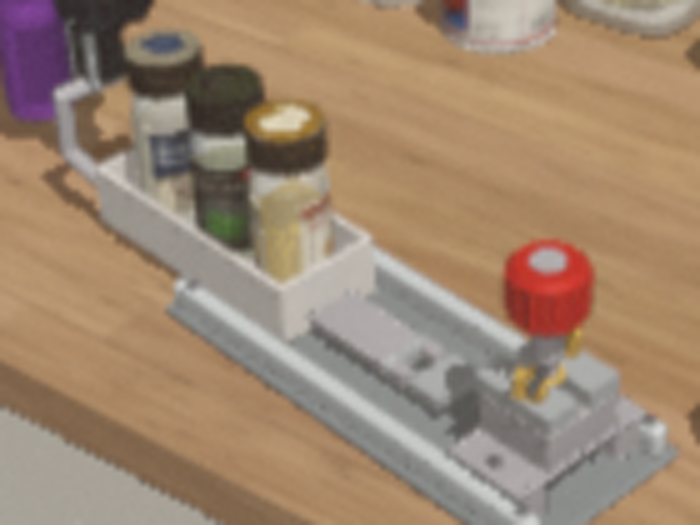

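The tray is out about 85 mm, the jars are standing and the knob is parked. I confirm the end stop with a gentle nudge.

Run:
```python
from h import *
u=np.array([np.cos(-1.752),np.sin(-1.752),0]); p=bot.get_state()["tcp_pos"].copy(); p[2]=72.4
for d in (1,2,3,4):
    bot.movel(p-u*d,max_speed=8); t,a,q,F,M=meas(); print(d,"moved",-(q-p)@u,"pull",F@u,np.round(F,1))
    if F@u>7: break
```

```text
1 moved 0.10680323724229841 pull 4.787836634739984 [ 0.1 -4.9  3.2]
2 moved 0.1820498885600544 pull 7.546128262123129 [-0.6 -7.6  2.9]
```

Run:
```python
from h import *
u=np.array([np.cos(-1.752),np.sin(-1.752),0]); p=bot.get_state()["tcp_pos"].copy(); p[2]=72.4
bot.movel(p,max_speed=10); show("relax")
bot.grip(0.17); bot.dwell(.1); show("open")
p=bot.get_state()["tcp_pos"].copy()
bot.movel(p+[0,0,20],max_speed=40); show("up20"); bot.movel(p+[0,0,140]-u*10,max_speed=120); bot.dwell(.3); show("up")
b=imaging.capture("scene"); c=cv2.resize(b[150:300,150:350],(800,600),interpolation=cv2.INTER_CUBIC); cv2.imwrite("pics/s6.png",c)
a=cv2.imread("pics/s5.png")
```

```text
relax 41.44 [504.45 159.77  72.36] F [ 0.96 -3.04  1.85] M [-0.665 -0.096  0.022] op 0.091 g 34.9
open 41.78 [504.21 160.34  72.24] F [0.76 0.52 0.66] M [-0.004 -0.007 -0.011] op 0.171 g 0.0
up20 42.43 [504.3  160.37  92.43] F [-0.44  0.59 -0.38] M [-0.007 -0.019  0.056] op 0.171 g 0.0
up 43.88 [505.78 170.13 211.82] F [-0.15 -1.37 -0.37] M [-0.019 -0.046  0.086] op 0.172 g 0.0
```

View pics/s6.png

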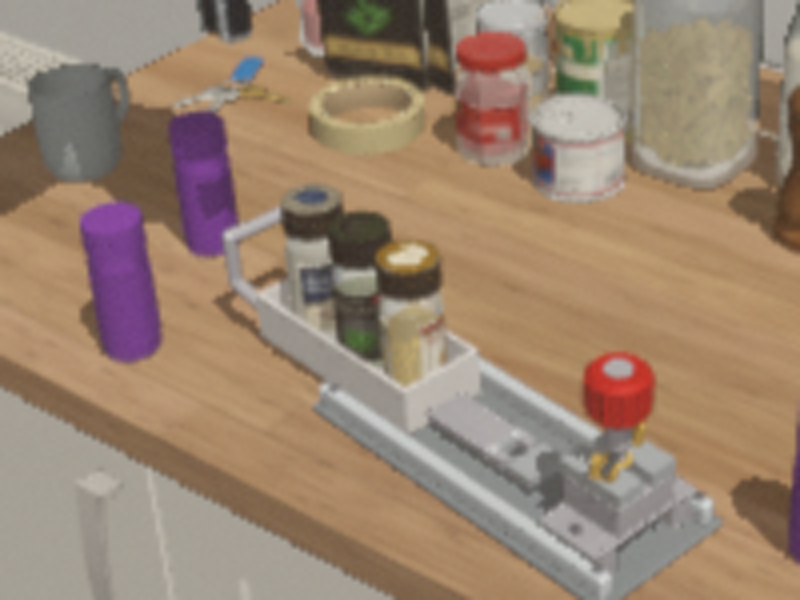

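The tray is fully out with all three jars upright at crop pixels (312,260), (358,285) and (408,310). The knob at (619,390) is still raised and parked, the bystanders are undisturbed and the robot is clear.

```bash
python3 -c "
from bench import bot
print(bot.sign_off())"
```

```text
the job is handed in; nothing more can be done
None
```

The job is handed in: the knob is parked in its rest notch, the tray is drawn out to its end stop (about 85 mm), all three jars are standing and the things around it look untouched; the fingers touched something, probably jar0's lid, with about 12 N on the way down to the handle.

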